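# Rack the serving board and knock the keeper pin home

## Robot

A 6-joint arm with a two-finger parallel gripper is mounted at the origin on the work surface. World frame = base frame: x ahead of the robot, y to its left, z up, the work surface at z = 0. Lengths are in m, angles in rad, forces in N, time in s.
With the tool pointing down it reaches from about 0.375 to 0.9 m from the base axis. Payload 3.1 kg.
Tool frame: the origin (TCP) lies where the fingers leave the gripper's body, on its centre line; the fingertips stand 73 mm ahead of it and the grasp point (between the pads) lies 54 mm ahead of it; z points along the fingers, y is the line along which they close (so a half turn about z gives the same grasp; the last joint's range is limited). The gripper opens to 85 mm and grips with 20 to 120 N. Pads are 22 mm wide; open, the fingers measure 114 mm over their backs; the gripper's body (76 mm by 85 mm) begins 54 mm behind the grasp point. The pads swing forward as they close: fully open they stand 13 mm farther back than shut.
Start: joints at [1.127, 0.527, 1.433, -0, 1.181, -0.178], TCP at [0.164, 0.603, 0.304] pointing down, gripper open.
Joint ranges: [-3.08, 3.08], [-0.75, 2.2], [0.22, 2.44], [-1.43, 4.57], [0, 2.65], [-2.85, 2.85]. Speed limits (rad/s): [2.79, 2.79, 3.14, 3.14, 3.14, 3.14].

## Interface

Orientations are given as a 3x3 rotation matrix whose columns are the frame's x, y, z axes.
In Python, from bench import robot, optics gives the robot as it stands. The module is installed in compiled form; this text tells all that it offers. Calls block until the motion is done:
- robot.move_to(position, orientation): joint-space move of the TCP to a pose.
- robot.movel(position, rot=None, rate=0.15): straight line of the TCP; rot=None keeps the orientation; rate is the mean speed in m/s.
- robot.movej(angles): joint-space move.
- robot.let_go() and robot.clamp(): open the fingers fully, or close them until they stop; the grip force is fixed at half the most.
- robot.dwell(seconds).
- robot.ik(position, orientation): joint angles nearest the present ones, or None.
- robot.sense(): the state.
- optics.get_image(name): name is "scene" or "top" or "wrist"; returns a dict with "pixels" (384x512x3 uint8, red, green, blue), "mtx" (3x3 intrinsics, pixels), "R" (3x3) and "t" (3): a world point X has camera coordinates R X + t. Camera axes: x right, y down, z forward; pixel columns grow to the right and rows downward; lengths in m; the calibration is good to about 2 mm. A picture is of the moment at which its call begins. There is no depth.
A pose or a line that the arm cannot do raises robot.MotionError and nothing moves.
- robot.close_job(): hands the job in; it is judged then, once.
The state is a dict: "time_s": time; "qpos": joint angles; "joint_vel": joint speeds; "tau": joint torques, N m; "ee_pos": TCP position; "tool_rot": TCP orientation; "contact_force": force on the tool from outside, world axes, zero at the start; "wrist_torque": the same for the moment, N m; "grip_width": finger opening in m; "grasp_force": force on a finger pad.
Only numpy, scipy, OpenCV 4.12 (cv2) and the standard library are available. Lean on these libraries where they do the work, as an engineer would, in place of code of your own. Each camera call takes 0.05 s, during which the arm holds its last target. There are 200 camera calls.

## Task

Lift the leaning bamboo board off its slanted stand and lower it on edge into the rack's free slot, the one with the green strip at the bottom, and let go of it. Then pick up the meat pounder and, holding it in line with the slanted red-capped pin on the rack, strike the pin a brisk, square blow so that it clicks fully home and the keeper shuts. Finally stand the pounder upright on its cork mat again; do not drop anything, and leave the plates, the stockpot and the bowls where they are.

Things in the scene. Friction and masses are not known exactly. Their poses are not given: they have to be found in the camera images.
- board: flat bamboo serving board with two dark stripes, 130 long x 100 wide x 12 mm thick, 110 g. Origin: middle of its lower short edge as it leans; z runs up the board's length, y along its width, x is the normal of the upper face. At the start its z leans 35 degrees from vertical, the top edge towards the robot, and its top 52 mm stand free of the stand behind.
- board_mid (a point): the board's centre (65 mm from its origin along z); axes as the board's
- stand: fixed steel drip stand on a grey base 130 x 110 mm; origin at the centre of the base's underside. Its slanted rest (90 mm wide) supports the lower 78 mm of the board from beneath; the board's lower edge sits in a toe at 40 mm along the stand's +x, 26 mm up.
- rack: fixed wooden drying rack, base 12 mm thick, x -138 to +102, y -65 to +65 mm; origin on its underside. Three slots along y, middles at x = -30, 15, 60 mm, each 17 mm wide between four round-topped dowels (10 mm thick, tops 58 mm above the slab, at y = -30 and +30). Steel stop 40 mm high at y = -60. Steel pin housing, 32 mm across, mouth at x = -105, z = 62 mm.
- pad: flat green silicone strip, 14 (x) x 100 (y) x 2 mm, lying on the rack base (12 mm above the slab) along the bottom of the free slot; origin at the centre of its underside, axes as the rack's
- pin (a joint): stroke of the sprung pin (m): 0 = up, 0.0155 = home, on its stop. It takes about 9 N, springs back if let go before half-way (0.007) and snaps home beyond it.
- pin_top (a point): middle of the flat top of the pin's red cap (24 mm across, standing 20 mm out of the housing when up, 4.5 mm when home); its z is the pin's axis pointing out and up, leaning 30 degrees from vertical towards the rack's -x (the robot's side)
- pounder: meat pounder: steel disc head 50 mm across and 16 mm thick (flat underside is the striking face), a cone to 22 mm, then a round black handle 26 mm across up to 122 mm; 260 g. Origin at the centre of the striking face, z up the handle. Starts upright on its mat.
- mat: fixed square cork mat 110 x 110 x 6 mm, origin at the centre of its underside
- plate_a: white square plate 90 x 90 x 12 mm standing on edge in another slot; origin at the middle of its lower edge
- plate_b: blue square plate 90 x 90 x 12 mm standing on edge in another slot; origin at the middle of its lower edge
- pot: lidded aluminium stockpot, 198 mm across the lid, 185 mm high, two side handles reaching 127 mm from its axis along y; origin at the centre of its underside
- bowls: set of three stacked white ceramic bowls, 140 mm across, 77 mm high; origin at the centre of the underside
- comb (a joint): slide (m) of the rack's steel keeper comb: 0 = open, 0.024 = shut. The pin drives it, in the rack's +x. Its three tabs (14 mm wide, 62 mm high, at rack y = 65 to 70 mm) stand beside the slot ends when open and across them when shut.
Things that resemble listed ones, but are neither listed nor needed, are in the scene too. Of the things like the pounder, leave any that is pink; of the rest the larger one is meant.

How it is judged:
By the outcome, as a careful person would: the job done as asked, in the order asked, and still so for the second after the job is handed in, with the robot touching nothing.
It also fails if it takes over 61 s, if anything falls off the work surface, if the arm or the gripper's body presses on something with over 40 N, if the wrist force passes 120 N, or if a joint passes its speed limit or range.

## Working session

There is one attempt and no reset: what is moved stays moved. The work goes in short steps, each a Python script; the robot and the scene stay as the last script left them, time stands still between calls to the robot, and variables do not carry over. Pictures are saved under pics/ and viewed, at most 11 in all, crops included, and the job is handed in when it is done.

```bash
mkdir -p pics; cat > h.py <<'E'
import numpy as np, cv2
from bench import robot, optics
def snap(n):
    d=optics.get_image(n); return d
def save(d,f,crop=None,s=1):
    im=d["pixels"][:,:,::-1]
    if crop: a,b,c,e=crop; im=im[b:e,a:c]
    cv2.imwrite("pics/"+f,cv2.resize(im,None,fx=s,fy=s,interpolation=cv2.INTER_CUBIC))
def proj(d,X):
    c=np.atleast_2d(X)@np.array(d["R"]).T+d["t"]; p=c@np.array(d["mtx"]).T; return p[:,:2]/p[:,2:]
def onz(d,uv,z):
    R=np.array(d["R"]);r=R.T@np.linalg.solve(d["mtx"],[uv[0],uv[1],1]);c=-R.T@d["t"]
    return c+r*(z-c[2])/r[2]
E
python3 - <<'E'
from h import *
import pickle
D={n:snap(n) for n in("scene","top")}
pickle.dump(D,open("D.pkl","wb"))
for n in D:
    save(D[n],n+"0.png",s=1.5); d=D[n]; print(n,-np.array(d["R"]).T@d["t"],np.array(d["R"]).round(3).tolist(),d["mtx"][0])
print(robot.sense())
E
```

```text
scene [1.04121571 0.7139998  1.1127308 ] [[-0.792, 0.611, -0.007], [0.474, 0.608, -0.637], [-0.385, -0.508, -0.771]] [454.25165619   0.         260.38155516]
top [0.43162703 0.01845942 0.99723449] [[-0.005, -1.0, -0.012], [-0.993, 0.006, -0.121], [0.121, 0.011, -0.993]] [374.39008299   0.         251.84244285]
{'time_s': 0.1, 'qpos': array([ 1.12651863e+00,  5.28383420e-01,  1.43376880e+00,  1.96194828e-05,
        1.18141794e+00, -1.78510001e-01]), 'joint_vel': array([ 0.00025243, -0.00240414, -0.00103176, -0.00245999,  0.00165482,
       -0.00153309]), 'tau': array([-4.20668044e-06, -4.43299985e+01, -1.78585374e+01, -1.91330923e-04,
        3.84925937e-03, -1.12081659e-05]), 'ee_pos': array([0.16391008, 0.60260231, 0.30302677]), 'tool_rot': array([[-9.64889029e-01,  2.62656452e-01, -8.66333412e-04],
       [ 2.62657621e-01,  9.64887462e-01, -1.77773321e-03],
       [ 3.68981149e-04, -1.94286435e-03, -9.99998045e-01]]), 'contact_force': array([-0.50227506,  0.6461849 , -0.12840248]), 'wrist_torque': array([-0.02748807, -0.00768601, -0.00317295]), 'grasp_force': 0.0, 'grip_width': 0.085408849594313}
```

View pics/scene0.png

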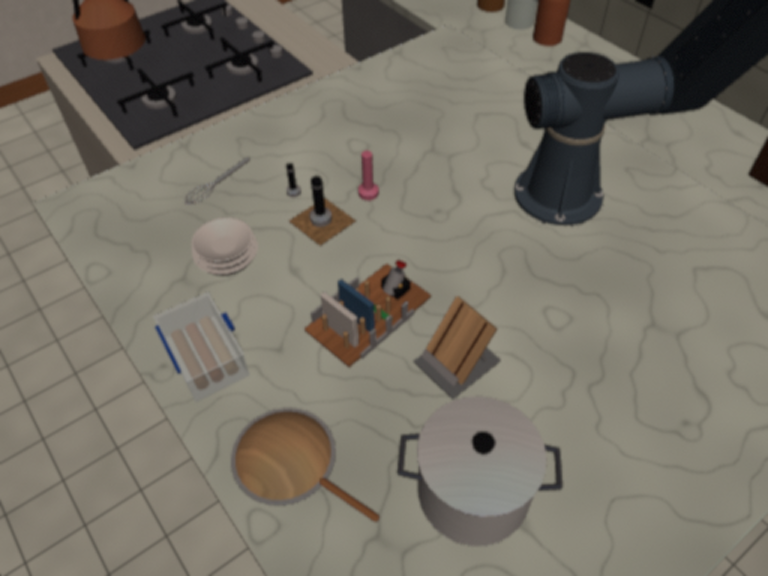

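View pics/top0.png

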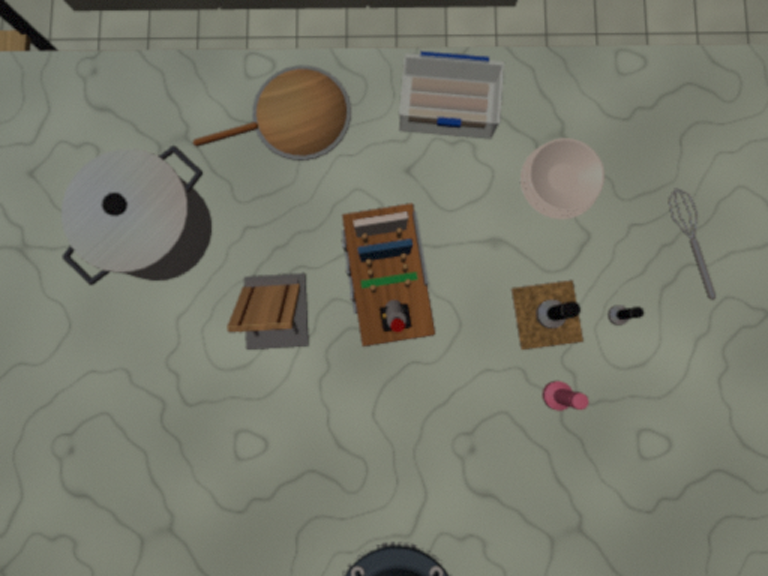

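Pounder-like things (scene picture, 1.5x): pink at (368,175), black with steel head on the cork mat at (318,200), and a smaller black one at (291,180). Pink is excluded, and of the rest the larger one on the mat fits. The free slot with the green strip is at (388,281) in the top view, nearest the pin. The board leans on the stand at (265,308).

```bash
python3 - <<'E'
from h import *
import pickle
D=pickle.load(open("D.pkl","rb"));t=D["top"]
for n,uv,z in [("standbase",(277,312),.0),("rack c0",(414,205),.012),("c1",(343,213),.012),("c2",(363,346),.012),("c3",(434,335),.012),("mat",(547,315),.006),("pin",(397,324),.08),("pounder",(552,316),.0)]:
    print(n,onz(t,np.array(uv)/1.5,z).round(3))
w=snap("wrist"); s=robot.sense();R=s["tool_rot"]
print("cam in tool",R.T@(-w["R"].T@w["t"]-s["ee_pos"]),(w["R"]@R).round(3).tolist(),w["mtx"])
save(t,"pound.png",(330,175,450,285),5)
Rd=np.array([[-1,0,0],[0,1,0],[0,0,-1.]])
for p in [(.45,.09,.36),(.45,.05,.36),(.42,-.22,.36)]:
  for sg in (1,-1): print(p,robot.ik(p,Rd@np.diag([sg,sg,1])))
E
```

```text
standbase [0.5   0.209 0.   ]
rack c0 [ 0.69  -0.037  0.012]
c1 [0.676 0.091 0.012]
c2 [0.439 0.056 0.012]
c3 [ 0.457 -0.068  0.012]
mat [ 0.491 -0.268  0.006]
pin [ 0.474 -0.003  0.08 ]
pounder [ 0.49  -0.279 -0.   ]
cam in tool [ 0.08376416 -0.00058846 -0.07055067] [[0.0, 1.0, 0.0], [-0.947, 0.0, -0.322], [-0.322, -0.0, 0.947]] [[272.42812978   0.         255.701523  ]
 [  0.         272.42812978 194.35106609]
 [  0.           0.           1.        ]]
(0.45, 0.09, 0.36) [-4.69038191e-02  2.28563184e-01  1.75871780e+00 -4.44089210e-16
  1.15431167e+00 -1.61770015e+00]
(0.45, 0.09, 0.36) [-4.69038191e-02  2.28563184e-01  1.75871780e+00 -4.44089210e-16
  1.15431167e+00  1.52389251e+00]
(0.45, 0.05, 0.36) [-1.37025429e-01  2.19300374e-01  1.77186279e+00 -4.44089210e-16
  1.15042949e+00 -1.70782176e+00]
(0.45, 0.05, 0.36) [-1.37025429e-01  2.19300374e-01  1.77186279e+00 -4.44089210e-16
  1.15042949e+00  1.43377090e+00]
(0.42, -0.22, 0.36) [-7.18819017e-01  2.51350709e-01  1.72576916e+00 -4.44089210e-16
  1.16447279e+00 -2.28961534e+00]
(0.42, -0.22, 0.36) [-7.18819017e-01  2.51350709e-01  1.72576916e+00 -4.44089210e-16
  1.16447279e+00  8.51977310e-01]
```

View pics/pound.png

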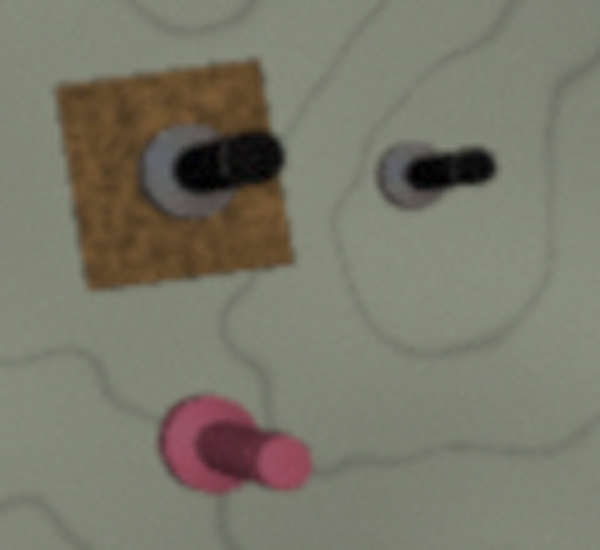

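Confirmed by the crop: the head of the larger black pounder is on the mat at (190,172). The smaller one at (412,176) and the pink one at (215,445) stay put. Next, closer wrist views.

```bash
python3 - <<'E'
from h import *
import pickle
Rd=np.array([[-1,0,0],[0,1,0],[0,0,-1.]])@np.diag([1,1,1])
D=pickle.load(open("D.pkl","rb"))
for n,p in [("w_stand",(.45,.20,.28)),("w_rack",(.50,.02,.30))]:
    robot.move_to(p,Rd); robot.dwell(.15); D[n]=snap("wrist"); 
    save(D[n],n+".png",s=1.56)
pickle.dump(D,open("D.pkl","wb")); s=robot.sense(); print(s["time_s"],s["ee_pos"],s["qpos"])
E
```

```text
3.125 [0.49946376 0.0216161  0.29979758] [-1.80775213e-01  3.66006281e-01  1.74516578e+00  3.30524350e-04
  1.03126625e+00 -1.75420520e+00]
```

View pics/w_stand.png

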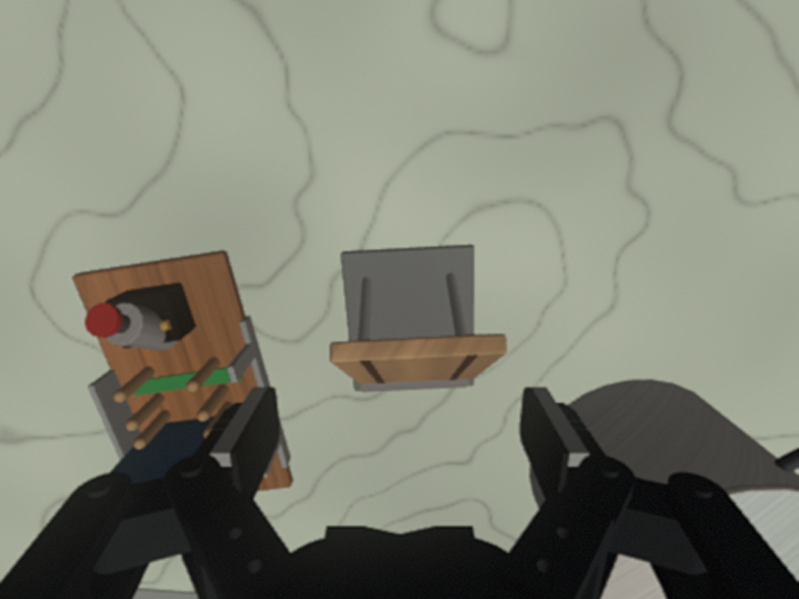

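View pics/w_rack.png

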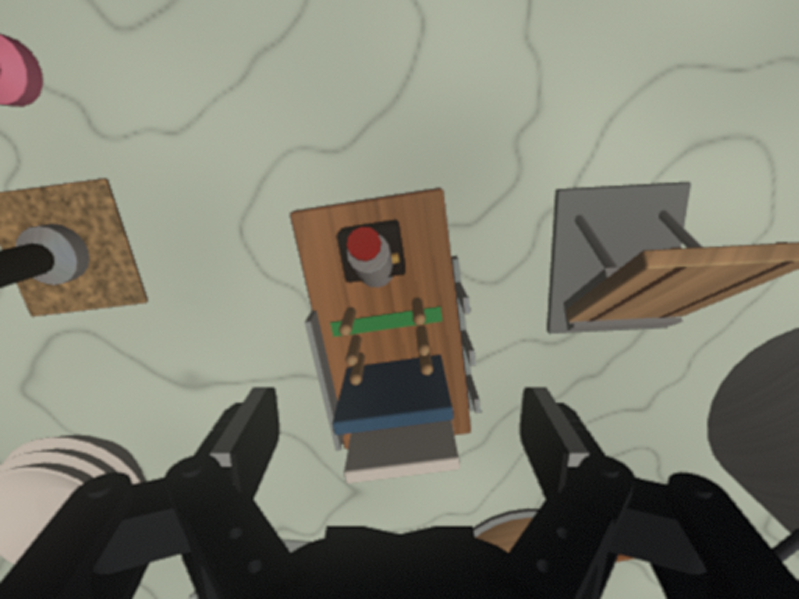

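w_stand: the board's top end face spans (331,345) to (506,336) over the grey base, whose corners are (342,254), (473,245) and (473,384). w_rack: slab corners at (291,213), (442,189) and (470,432), red cap at (365,243), green strip (332,324) to (442,320), and the mat and pounder at the left.

```bash
cat > fit.py <<'E'
from h import *
import pickle
from scipy.optimize import least_squares
D=pickle.load(open("D.pkl","rb")); S=800/512
def sub(n,pts,s):
    g=cv2.cvtColor(D[n]["pixels"],cv2.COLOR_RGB2GRAY)
    p=(np.array(pts,np.float32)/s).reshape(-1,1,2).copy(); q=cv2.cornerSubPix(g,p.copy(),(3,3),(-1,-1),(3,50,.01))
    d=np.linalg.norm(q-p,axis=2); return np.where(d[...,None]<3,q,p).reshape(-1,2)
def fit(obs,model,x0):
    f=lambda x:np.concatenate([(proj(D[n],model(x,np.array(P)/1e3))-uv).ravel() for n,P,uv in obs])
    r=least_squares(f,x0,loss="soft_l1"); print(r.x.round(4)); 
    for n,P,uv in obs: print(" ",n,(proj(D[n],model(r.x,np.array(P)/1e3))-uv).round(1).tolist())
    return r.x
def pl(x,P): c,s=np.cos(x[2]),np.sin(x[2]); return P@np.array([[c,-s,0],[s,c,0],[0,0,1]]).T+[x[0],x[1],0]
if __name__=="__main__":
    rk=[[-138,-65,12],[-138,65,12],[102,65,12]]; pad=[[-37,-50,14],[-37,50,14],[-23,-50,14],[-23,50,14]]
    O=[("w_rack",rk,sub("w_rack",[(291,213),(442,189),(470,432)],S)),
       ("w_rack",pad,sub("w_rack",[(332,324),(440,308),(333,337),(442,321)],S)),
       ("w_stand",rk,sub("w_stand",[(74,276),(225,251),(292,486)],S)),
       ("top",rk+[[102,-65,12]],sub("top",[(434,335),(363,346),(343,213),(414,205)],1.5)),
       ("scene",rk[1:]+[[-138,-65,12]],sub("scene",[(430,293)]*1+[(349,365)],1.5) if 0 else None)][:-1]
    R=fit(O,pl,[.565,.01,.14])
    print("w only"); fit(O[:3],pl,R)
    ct=[[-116.5+1.5,0,0]]
    st=[[-65,-55,0],[-65,55,0],[65,55,0],[65,-55,0]]
    ms=lambda x,P: pl(x,P)+[0,0,x[3]]
    O=[("w_stand",st[:3],sub("w_stand",[(342,254),(473,245),(473,384)],S)),
       ("w_rack",st[:2]+st[3:],sub("w_rack",[(557,190),(690,183),(548,332)],S))]
    print("stand"); fit(O,ms,[.5,.21,.05,.006])
    a=np.radians(35)
    def mb(x,P):
        a=x[3];Rl=np.array([[np.cos(a),0,-np.sin(a)],[0,1,0],[np.sin(a),0,np.cos(a)]])
        return pl(x,P@Rl.T+[0,0,.026])
    O=[("w_stand",[[-6,-50,130],[-6,50,130],[6,50,130],[6,-50,130]],sub("w_stand",[(331,345),(506,336),(504,352),(332,361)],S))]
    print("board"); fit(O,lambda x,P:mb([*x,a],P),[.54,.21,.05])
    fit(O,mb,[.54,.21,.05,a])
    m=[[-55,55,6],[55,55,6],[55,-55,6]]
    print("mat"); fit([("w_rack",m[:2],sub("w_rack",[(107,179),(147,301)],S)),("w_rack",m[2:],sub("w_rack",[(32,315)],S))],pl,[.49,-.27,.14])
    for n,uv in [("w_rack",[(365,243)]),("w_stand",[(103,320)])]:
        im=cv2.cvtColor(D[n]["pixels"],cv2.COLOR_RGB2HSV); k=((im[...,0]<8)|(im[...,0]>172))&(im[...,1]>150)
        cc=cv2.connectedComponentsWithStats(k.astype(np.uint8)); i=cc[1][int(uv[0][1]/S),int(uv[0][0]/S)]
        print("cap",n,cc[2][i],cc[3][i].round(2),"model",proj(D[n],pl(R,np.array([[-.105-.01,0,.062+.02*.866]]))).round(2), proj(D[n],pl(R,np.array([[-.105-.007,0,.062+.014*.866]]))).round(2))
    np.save("rack.npy",R)
E
python3 fit.py
```

```text
[0.5829 0.0144 0.1503]
  w_rack [[-0.4, -1.6], [2.6, 0.1], [0.8, 1.0]]
  w_rack [[0.6, 0.3], [0.4, -0.2], [-0.5, 0.7], [-0.6, 1.8]]
  w_stand [[-1.2, -1.6], [-1.7, 0.4], [1.0, 0.8]]
  top [[0.6, 0.8], [-0.5, 0.9], [-0.1, 0.1], [-0.1, -0.1]]
w only
[0.5828 0.0145 0.1504]
  w_rack [[-0.4, -1.7], [2.6, -0.1], [0.8, 0.9]]
  w_rack [[0.6, 0.2], [0.5, -0.4], [-0.5, 0.5], [-0.6, 1.7]]
  w_stand [[-1.3, -1.8], [-1.7, 0.3], [1.0, 0.7]]
stand
[0.5004 0.2104 0.052  0.0053]
  w_stand [[-0.5, 0.1], [0.5, 0.1], [0.2, -0.2]]
  w_rack [[0.4, -0.0], [-0.3, -0.1], [-0.3, 0.1]]
board
[0.5405 0.2147 0.0563]
  w_stand [[-1.2, -0.7], [0.7, -0.9], [0.7, 1.0], [-0.4, 0.9]]
[0.5468 0.2151 0.0557 0.6567]
  w_stand [[-0.2, -0.7], [-0.2, -0.7], [-0.1, 0.8], [0.5, 0.6]]
mat
[ 0.4912 -0.2666  0.1232]
  w_rack [[-0.1, -0.5], [0.2, 0.8]]
  w_rack [[-0.1, -0.1]]
cap w_rack [222 145  22  22 353] [232.82 155.55] model [[233.15 154.51]] [[233.99 156.33]]
cap w_stand [ 55 194  23  22 376] [ 66.1  204.76] model [[ 64.67 203.74]] [[ 68.87 204.59]]
```

```bash
cat > edge.py <<'E'
from fit import *
from scipy.ndimage import map_coordinates as mc
def edgefit(views,edges,model,x0,w=4,it=6):
    x=np.array(x0,float); t=np.linspace(.06,.94,30)[:,None]; k=np.linspace(-w,w,16*w+1)
    G={n:cv2.GaussianBlur(D[n]["pixels"].astype(np.float32),(0,0),.8) for n in views}
    for _ in range(it):
        T=[]
        for n in views:
            for a,b in edges:
                P=(np.array(a)*(1-t)+np.array(b)*t)/1e3; uv=proj(D[n],model(x,P)); d=uv[-1]-uv[0]; nn=np.array([-d[1],d[0]])/np.hypot(*d)
                q=uv[:,None]+k[None,:,None]*nn
                v=np.stack([mc(G[n][...,c],[q[...,1],q[...,0]],order=1,mode="nearest") for c in range(3)],-1)
                g=np.abs(np.gradient(v,axis=1)).sum(-1); i=g.argmax(1); ok=(g.max(1)>4)&(i>0)&(i<len(k)-1)
                T.append((n,P[ok],q[np.arange(len(t)),i][ok],nn))
        f=lambda x:np.concatenate([((proj(D[n],model(x,P))-q)@nn) for n,P,q,nn in T if len(P)])
        x=least_squares(f,x,loss="soft_l1",f_scale=.3).x
    print(x.round(4),[(n,len(P),round(float(np.median((proj(D[n],model(x,P))-q)@nn)),2)) for n,P,q,nn in T if len(P)]); return x
if __name__=="__main__":
    rk=[([-138,-65,12],[-138,65,12]),([-138,65,12],[-30,65,12]),([-138,-65,12],[-80,-65,12])]
    pad=[([-37,-50,14],[-37,50,14]),([-23,-50,14],[-23,50,14]),([-37,-50,14],[-23,-50,14]),([-37,50,14],[-23,50,14])]
    R=np.load("rack.npy")
    for v in (["w_rack"],["w_stand"],["top"],["w_rack","w_stand"]): edgefit(v,rk+pad,pl,R)
    R=edgefit(["w_rack","w_stand"],rk+pad,pl,R)
    pt=[([-37,-50,14],[-37,50,14]),([-23,-50,14],[-23,50,14])]
    edgefit(["w_rack"],rk,pl,R); edgefit(["w_rack"],pad,pl,R)
    np.save("rack.npy",R)
    a=np.radians(35);Rl=np.array([[np.cos(a),0,-np.sin(a)],[0,1,0],[np.sin(a),0,np.cos(a)]])
    mb=lambda x,P: pl(x,P@Rl.T+[0,0,.026])
    E=[([-6,-50,130],[-6,50,130]),([6,-50,130],[6,50,130]),([6,-50,130],[6,-50,60]),([6,50,130],[6,50,60])]
    B=edgefit(["w_stand"],E,mb,[.5405,.2135,.054],w=3); edgefit(["top"],E,mb,B,w=3);edgefit(["scene"],E,mb,B,w=3);edgefit(["w_stand","top","scene"],E,mb,B,w=3)
    np.save("board.npy",B)
E
python3 edge.py
```

```text
[0.5832 0.0141 0.1505] [('w_rack', 30, 0.37), ('w_rack', 25, -0.25), ('w_rack', 30, 0.12), ('w_rack', 23, -0.25), ('w_rack', 23, -0.25), ('w_rack', 24, -0.0), ('w_rack', 23, -0.0)]
[0.5833 0.0095 0.1054] [('w_stand', 30, 0.41), ('w_stand', 23, 2.5), ('w_stand', 29, 0.0), ('w_stand', 22, -0.39), ('w_stand', 24, -0.46), ('w_stand', 29, -0.74)]
[0.5848 0.0153 0.1548] [('top', 30, -0.0), ('top', 30, 0.31), ('top', 30, -0.0), ('top', 28, -0.07), ('top', 30, -0.0), ('top', 17, 0.13), ('top', 19, -0.37)]
[0.5831 0.0137 0.1446] [('w_rack', 30, 0.25), ('w_rack', 24, -0.44), ('w_rack', 30, -0.0), ('w_rack', 23, -0.38), ('w_rack', 23, -0.38), ('w_rack', 24, 0.13), ('w_rack', 23, 0.13), ('w_stand', 30, 0.62), ('w_stand', 22, 2.25), ('w_stand', 30, 0.19), ('w_stand', 19, -0.25), ('w_stand', 26, -0.44), ('w_stand', 30, -2.87)]
[0.5831 0.0137 0.1446] [('w_rack', 30, 0.25), ('w_rack', 24, -0.44), ('w_rack', 30, -0.0), ('w_rack', 23, -0.38), ('w_rack', 23, -0.38), ('w_rack', 24, 0.13), ('w_rack', 23, 0.13), ('w_stand', 30, 0.62), ('w_stand', 22, 2.25), ('w_stand', 30, 0.19), ('w_stand', 19, -0.25), ('w_stand', 26, -0.44), ('w_stand', 30, -2.87)]
[0.5826 0.0147 0.1556] [('w_rack', 30, -0.0), ('w_rack', 26, -0.37), ('w_rack', 30, 0.12)]
[0.5836 0.0143 0.1558] [('w_rack', 24, 0.0), ('w_rack', 23, -0.0), ('w_rack', 25, -0.0), ('w_rack', 24, 0.0)]
[0.5395 0.2164 0.0715] [('w_stand', 12, -1.8), ('w_stand', 5, -0.52), ('w_stand', 30, 0.12), ('w_stand', 30, -0.19)]
[0.5446 0.2186 0.1199] [('top', 11, -0.18), ('top', 4, 0.91), ('top', 30, 0.15), ('top', 30, -0.2)]
[0.5379 0.2189 0.0862] [('scene', 30, -0.84), ('scene', 30, 0.85), ('scene', 18, -0.01)]
[0.5391 0.2188 0.0953] [('w_stand', 8, -1.18), ('w_stand', 4, -1.12), ('w_stand', 30, 0.0), ('w_stand', 30, -0.0), ('top', 10, -2.13), ('top', 12, 2.12), ('top', 30, 0.12), ('top', 30, -0.25), ('scene', 30, -0.5), ('scene', 30, 1.25), ('scene', 5, -0.75), ('scene', 18, 0.37)]
```

```bash
cat >> h.py <<'E'
RK=np.array([.5833,.0144,.1555]); BD=np.array([.5405,.2140,.053]); L=np.radians(35)
def Rz(a): c,s=np.cos(a),np.sin(a); return np.array([[c,-s,0],[s,c,0],[0,0,1]])
def Ry(a): c,s=np.cos(a),np.sin(a); return np.array([[c,0,s],[0,1,0],[-s,0,c]])
RB=Rz(BD[2])@Ry(-L); PB=np.array([BD[0],BD[1],.026])
def T(Robj,sg=1,ax="x"):  # tool: z=-obj z, y=±obj x (ax x) or ±obj y
    x,y,z=Robj.T
    ty=sg*(x if ax=="x" else y); return np.column_stack([np.cross(ty,-z),ty,-z])
RR=Rz(RK[2])
def rk(p): return RR@np.array(p)+[RK[0],RK[1],0]
def go(p,R,n=2,rate=None):
    p=np.array(p); c=p.copy()
    robot.movel(c,R,rate) if rate else robot.move_to(c,R)
    for _ in range(n):
        robot.dwell(.15); e=p-robot.sense()["ee_pos"]
        if np.linalg.norm(e)<.0006: break
        c=c+e; robot.movel(c,R,.05)
    return (p-robot.sense()["ee_pos"])*1e3
E
python3 - <<'E'
from h import *
robot.dwell(.1);print(robot.sense()["ee_pos"],robot.sense()["qpos"])
for sg in (1,-1):
    G=T(RB,sg); print(sg,"grasp",[robot.ik(PB+RB[:,2]*d,G) for d in (.162,.24)])
    print("place",[robot.ik(rk((-.03,0,z)),T(RR,sg)) for z in (.176,.30)])
    Rp=RR@Ry(-np.radians(30))
    for ax in "xy":
        print("strike",ax,[robot.ik(rk((-.115,0,.0793))+Rp[:,2]*d,T(Rp,sg,ax)) for d in (.149,.22)])
E
```

```text
[0.49970079 0.021257   0.29989488] [-1.81343886e-01  3.66056981e-01  1.74472541e+00  1.57380737e-04
  1.03125342e+00 -1.75430925e+00]
1 grasp [None, array([0.29625689, 0.43478638, 2.24247394, 3.95390814, 0.19149457,
       2.53904909])]
place [array([-1.84204479e-01,  6.16007615e-01,  1.72197535e+00, -4.44089210e-16,
        8.03609685e-01, -3.39704479e-01]), array([-1.84204479e-01,  4.36525686e-01,  1.61724656e+00, -4.44089210e-16,
        1.08782041e+00, -3.39704479e-01])]
strike x [array([-0.50951484,  0.42542219,  2.37822038,  1.83680266,  0.32550009,
       -2.44737399]), array([-0.60376963,  0.17848817,  2.37307558,  1.08782839,  0.39916538,
       -1.7413439 ])]
strike y [array([-0.50951484,  0.42542219,  2.37822038,  1.83680266,  0.32550009,
        2.26501499]), None]
-1 grasp [array([ 0.26656674,  0.62818397,  2.19121613,  3.56146193,  0.30282995,
       -0.22698536]), array([ 0.29625689,  0.43478638,  2.24247394,  3.95390814,  0.19149457,
       -0.60254356])]
place [array([-1.84204479e-01,  6.16007615e-01,  1.72197535e+00, -4.44089210e-16,
        8.03609685e-01,  2.80188818e+00]), array([-1.84204479e-01,  4.36525686e-01,  1.61724656e+00, -4.44089210e-16,
        1.08782041e+00,  2.80188818e+00])]
strike x [array([-0.50951484,  0.42542219,  2.37822038,  1.83680266,  0.32550009,
        0.69421866]), array([-0.60376963,  0.17848817,  2.37307558,  1.08782839,  0.39916538,
        1.40024875])]
strike y [array([-0.50951484,  0.42542219,  2.37822038,  1.83680266,  0.32550009,
       -0.87657767]), array([-0.60376963,  0.17848817,  2.37307558,  1.08782839,  0.39916538,
       -0.17054758])]
```

```bash
python3 - <<'E'
from h import *
G=T(RB,-1); zb=RB[:,2]
print(go(PB+zb*.24,G))
print(go(PB+zb*.162,G,rate=.1))
d=snap("top"); save(d,"g.png",(130,170,290,260),4)
robot.clamp(); s=robot.sense(); print(s["time_s"],s["grip_width"],s["grasp_force"],s["contact_force"],(s["ee_pos"]-PB)@RB,s["qpos"])
E
```

```text
[-0.15631855  0.0405186  -0.0610786 ]
[-0.29983821  0.06149671  0.51531318]
8.8667 0.011335683036157748 58.580304980278015 [0.70055459 0.4871813  1.84176149] [ 3.05986589e-04 -5.98491165e-05  1.61449562e-01] [ 0.26621739  0.62939704  2.19071471  3.5590591   0.30461697 -0.22500004]
```

```bash
python3 - <<'E'
from h import *
G=T(RB,-1); zb=RB[:,2]
robot.movel(PB+zb*.225+np.array([0,0,.0]),G,.12)
V=T(Rz(.12),-1)
try: robot.movel(PB+zb*.225+np.array([0,0,.06]),G,.12)
except robot.MotionError as e: print(e)
robot.move_to((.47,.12,.36),V)
print(go(rk((-.03,0,.27)),T(RR,-1)))
s=robot.sense(); print(s["time_s"],s["grip_width"],s["grasp_force"],s["contact_force"],s["qpos"])
w=snap("wrist"); sc=snap("scene")
import pickle; pickle.dump((w,sc),open("P.pkl","wb"))
a=w["pixels"][:,:,::-1]; b=cv2.resize(sc["pixels"][150:270,190:310,::-1],(384,384),interpolation=cv2.INTER_CUBIC)
cv2.imwrite("pics/pre.png",cv2.resize(np.hstack([a,b]),None,fx=.89,fy=.89))
E
```

```text
the arm cannot follow that straight line within its joint rangesTraceback (most recent call last):
  File "<stdin>", line 7, in <module>
bench.MotionError: the arm cannot take that pose within its joint ranges
```

```bash
cat > pre.py <<'E'
from h import *
import pickle
robot.move_to((.45,.10,.36),T(Rz(.5),-1))
print(go(rk((-.03,0,.27)),T(RR,-1)))
s=robot.sense(); print(s["time_s"],s["grip_width"],s["grasp_force"],s["contact_force"],s["qpos"])
w=snap("wrist"); sc=snap("scene"); tp=snap("top")
pickle.dump((w,sc,tp),open("P.pkl","wb"))
a=w["pixels"][:,:,::-1]; b=cv2.resize(sc["pixels"][140:268,180:308,::-1],(384,384),interpolation=cv2.INTER_CUBIC)
cv2.imwrite("pics/pre.png",cv2.resize(np.hstack([a,b]),None,fx=.89,fy=.89))
E
python3 pre.py
```

```text
[-0.0400714   0.15617101  0.23307766]
14.25 0.011351798218423243 58.48376154899597 [ 0.55880161 -1.18274616 -1.9639034 ] [-1.84489928e-01  4.75846028e-01  1.64860287e+00  4.55572495e-05
  1.01715512e+00  2.80153064e+00]
```

View pics/pre.png

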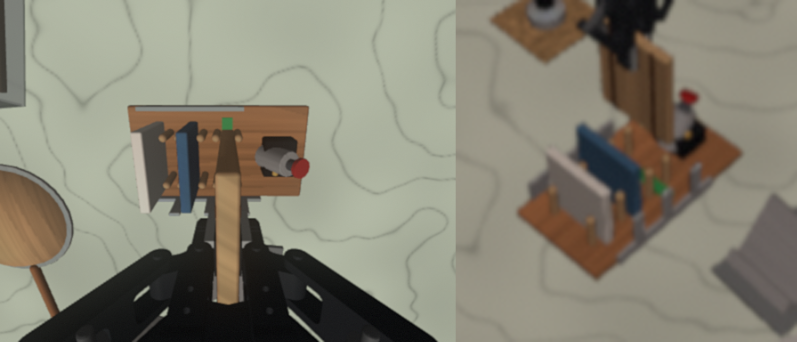

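The wrist view shows the board end-on over the slot. Its lower edge is at (228,130), in line with the green strip's end (228,123) and midway between the dowels at 217 and 238, so I'm lowering it.

```bash
python3 - <<'E'
from h import *
W=T(RR,-1)
f0=robot.sense()["contact_force"]
def st(l): s=robot.sense(); print(l,s["time_s"],s["ee_pos"][2].round(4),(s["contact_force"]-f0).round(2)); return s
robot.movel(rk((-.03,0,.218)),W,.12); st("dowels")
for z in (.205,.19,.181):
    robot.movel(rk((-.03,0,z)),W,.08); s=st("d")
    if np.linalg.norm(s["contact_force"]-f0)>15: print("STOP"); break
else:
    z=.181
    while z>.1735:
        z-=.001; robot.movel(rk((-.03,0,z)),W,.02); s=robot.sense()
        if (s["contact_force"]-f0)[2]>3: break
    st("end")
w=snap("wrist"); save(w,"low.png",(100,80,420,320),2)
E
```

```text
dowels 14.9833 0.2181 [-0.62  0.69  1.11]
d 15.2917 0.2051 [-0.55  0.76  1.31]
d 15.625 0.1898 [-1.4   0.17 -0.26]
d 15.8833 0.1808 [-0.08  0.57 -0.14]
end 17.3833 0.1758 [-2.2   1.16  6.41]
```

View pics/low.png

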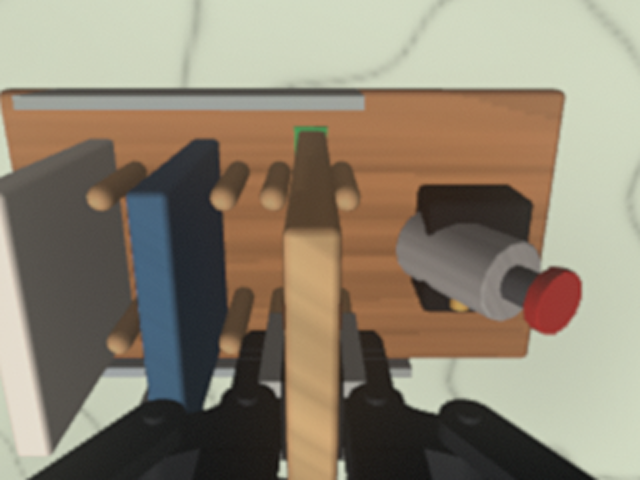

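The board sits on the green strip between its dowels (313,135), contact came at the expected height, so I'll release it and look at the pounder.

```bash
python3 - <<'E'
from h import *
import pickle
W=T(RR,-1)
robot.let_go(); robot.movel(rk((-.03,0,.30)),W,.2)
Rd=np.array([[-1,0,0],[0,1,0],[0,0,-1.]])
robot.move_to((.46,-.25,.33),Rd@Rz(.4)); robot.dwell(.2); d=snap("wrist"); pickle.dump(d,open("W.pkl","wb"))
s=robot.sense(); print(s["time_s"],s["qpos"]); save(d,"mat.png",s=1.56)
Rp=RR@Ry(-np.radians(30)); top=rk((-.115,0,.0793)); az=np.arctan2(-.275,.49)
for b in (15,20,25,30):
  for g in (.09,):
    for sg in (1,-1):
      # tool rotated about obj y by b so that its up axis leans away
      f=lambda Ro:(T(Ro@Ry(np.radians(b)),sg,"y"))
      def pose(Ro,p,d=0): R=f(Ro); return p+Ro[:,2]*(g+d)-R[:,2]*.054,R
      q=[robot.ik(*pose(Rz(az),np.array([.49,-.275,.006]))),robot.ik(*pose(Rp,top,.06)),robot.ik(*pose(Rp,top,-.0155))]
      print(b,sg,[None if x is None else x.round(2).tolist() for x in q])
E
```

```text
23.0417 [-7.11374421e-01  3.58653895e-01  1.65415360e+00  3.92001388e-05
  1.12880718e+00 -1.88220432e+00]
15 1 [[-0.69, 0.75, 1.53, -0.05, 1.12, -1.72], [-0.43, 0.23, 2.19, 0.29, 0.52, -2.39], [-0.37, 0.43, 2.18, 0.42, 0.33, -2.47]]
15 -1 [[-0.69, 0.75, 1.53, -0.05, 1.12, 1.42], [-0.43, 0.23, 2.19, 0.29, 0.52, 0.75], [-0.37, 0.43, 2.18, 0.42, 0.33, 0.67]]
20 1 [[-0.68, 0.78, 1.47, -0.06, 1.24, -1.71], [-0.39, 0.24, 2.13, 0.16, 0.62, -2.23], [-0.34, 0.44, 2.12, 0.19, 0.44, -2.23]]
20 -1 [[-0.68, 0.78, 1.47, -0.06, 1.24, 1.43], [-0.39, 0.24, 2.13, 0.16, 0.62, 0.91], [-0.34, 0.44, 2.12, 0.19, 0.44, 0.91]]
25 1 [[-0.68, 0.82, 1.41, -0.07, 1.35, -1.7], [-0.35, 0.27, 2.08, 0.06, 0.72, -2.13], [-0.31, 0.45, 2.06, 0.07, 0.56, -2.09]]
25 -1 [[-0.68, 0.82, 1.41, -0.07, 1.35, 1.44], [-0.35, 0.27, 2.08, 0.06, 0.72, 1.02], [-0.31, 0.45, 2.06, 0.07, 0.56, 1.05]]
30 1 [[-0.67, 0.85, 1.35, -0.08, 1.46, -1.7], [-0.32, 0.29, 2.02, -0.0, 0.82, -2.05], [-0.28, 0.47, 2.0, -0.0, 0.67, -2.01]]
30 -1 [[-0.67, 0.85, 1.35, -0.08, 1.46, 1.44], [-0.32, 0.29, 2.02, -0.0, 0.82, 1.09], [-0.28, 0.47, 2.0, -0.0, 0.67, 1.13]]
```

View pics/mat.png

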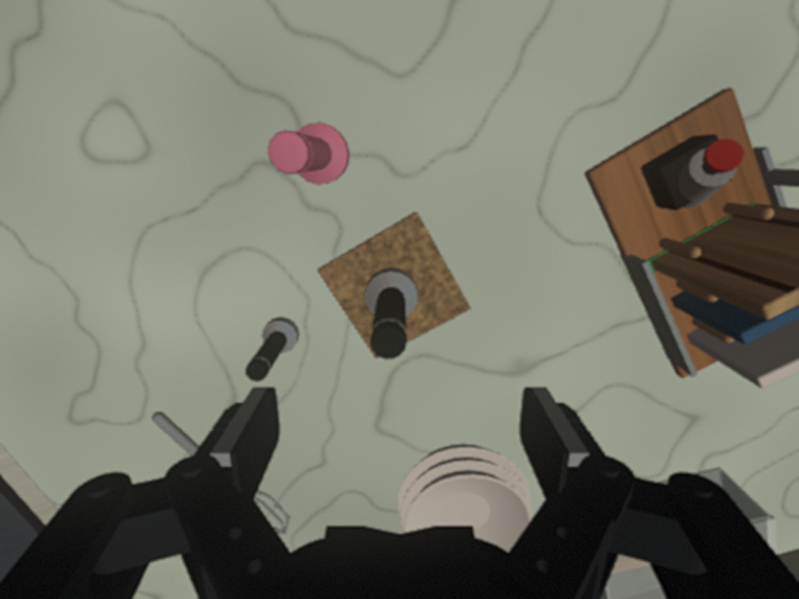

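The mat view shows the large black pounder with its handle top at (389,341) and head at (390,296). The small one is at (270,350) and the pink at (310,153).

```bash
cat >> h.py <<'E'
RP=RR@Ry(-np.radians(30)); PIN=rk((-.115,0,.0793)); AZ=np.arctan2(-.275,.49); GH=.085
def pp(Ro,p,d=0): # tool pose for pounder with axes Ro, face centre p, shifted d along axis
    R=T(Ro@Ry(np.radians(30)),1,"y"); return p+Ro[:,2]*(GH+d)-R[:,2]*.054,R
E
python3 - <<'E'
from h import *
import pickle
S=800/512;d=pickle.load(open("W.pkl","rb")); D=pickle.load(open("D.pkl","rb"))
print("w top",onz(d,np.array((389,341))/S,.128),"w head",onz(d,np.array((390,296))/S,.019))
t=D["top"];o=np.array([330,175])
print("t top",onz(t,o+np.array((262,157))/5-.4,.128),"t head",onz(t,o+np.array((190,172))/5-.4,.019))
w=D["w_rack"]; print("mat c",[onz(d,np.array(p)/S,.006).round(4) for p in((318,268),(417,212),(470,307))])
E
```

```text
w top [ 0.49075975 -0.27150865  0.128     ] w head [ 0.49195562 -0.27379568  0.019     ]
t top [ 0.49300561 -0.27325971  0.128     ] t head [ 0.49309242 -0.27211179  0.019     ]
mat c [array([ 0.4433, -0.3278,  0.006 ]), array([ 0.4314, -0.2211,  0.006 ]), array([ 0.5367, -0.2078,  0.006 ])]
```

```bash
python3 - <<'E'
from h import *
P=np.array([.492,-.2725,.006]); p,R=pp(Rz(AZ),P)
robot.move_to(p-R[:,2]*.09,R)
print(go(p,R,rate=.15)); robot.clamp(); robot.dwell(.1)
s=robot.sense(); print(s["time_s"],s["grip_width"],s["grasp_force"],s["contact_force"]); np.save("pick.npy",s["ee_pos"])
robot.movel(p+[0,0,.13],R,.2)
a,Q=pp(RP,PIN,.08)
print(go(a,Q)); s=robot.sense(); print(s["time_s"],s["grip_width"],s["qpos"],(s["tool_rot"].T@Q).round(4).tolist())
w=snap("wrist"); sc=snap("scene")
im=cv2.resize(sc["pixels"][130:226,200:328,::-1],(512,384),interpolation=cv2.INTER_CUBIC)
cv2.imwrite("pics/aim.png",cv2.resize(np.hstack([w["pixels"][:,:,::-1],im]),None,fx=.78,fy=.78))
E
```

```text
[-0.12623876  0.14580908 -0.15689512]
25.875 0.02469729994259633 58.700804114341736 [-0.04781538  0.38103965  0.54269932]
[-0.13653144 -0.03106106 -0.11154349]
28.55 0.024491676662124616 [-3.31205611e-01  2.58529663e-01  2.02406933e+00 -2.02371116e-05
  8.58630513e-01 -2.05743192e+00] [[1.0, 0.0001, 0.0003], [-0.0001, 1.0, 0.0002], [-0.0003, -0.0002, 1.0]]
```

View pics/aim.png

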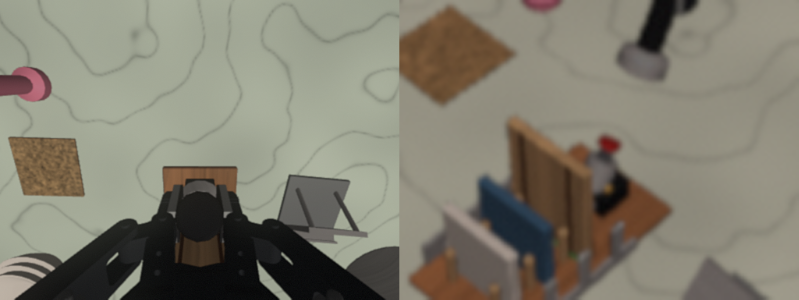

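The pounder is held at the pin's slant, its head at (640,60) above the red cap (610,145) and in line with it. The board stands in its slot. Now the strike.

```bash
python3 - <<'E'
from h import *
go(*pp(RP,PIN,.055),rate=.15)
f0=robot.sense()["contact_force"]
robot.movel(*pp(RP,PIN,-.0125),rate=.3)
s=robot.sense(); print(s["time_s"],(s["contact_force"]-f0).round(1),(s["ee_pos"]-pp(RP,PIN,0)[0])@RP*1e3,s["grip_width"])
robot.movel(*pp(RP,PIN,.08),rate=.25); s=robot.sense();print(s["time_s"],s["contact_force"]-f0)
sc=snap("scene"); w=snap("wrist")
im=cv2.resize(sc["pixels"][150:250,200:300,::-1],(500,500),interpolation=cv2.INTER_CUBIC)
cv2.imwrite("pics/hit.png",im)
E
```

```text
29.4917 [0.5 0.2 0.6] [ -0.5356902    0.24357736 -12.29822911] 0.025129149012737075
30.0083 [0.01932798 0.47816501 0.55544724]
```

View pics/hit.png

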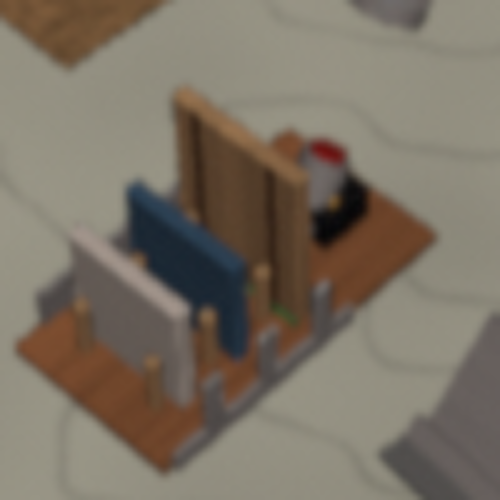

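```bash
python3 - <<'E'
from h import *
import pickle
D=pickle.load(open("D.pkl","rb"))["scene"]
for z in (.06,.03): print(z,[((proj(D,rk((x,.067,z)))[0]-[200,150])*5).round(0) for x in (-.054,-.03,-.009,.015,.036,.06)])
for l in (.02,.0045): print("cap",((proj(D,rk((-.105-.5*l,0,.062+.866*l)))[0]-[200,150])*5).round())
E
```

```text
0.06 [array([350., 262.]), array([322., 285.]), array([297., 306.]), array([269., 330.]), array([243., 352.]), array([213., 377.])]
0.03 [array([350., 292.]), array([322., 316.]), array([298., 337.]), array([270., 361.]), array([244., 382.]), array([215., 407.])]
cap [337. 125.]
cap [329. 147.]
```

The cap (327,152) and tabs (x = 323, 268, 213) match the projected home and shut positions. Next I return the pounder to the mat.

```bash
python3 - <<'E'
from h import *
p=np.load("pick.npy"); R=pp(Rz(AZ),np.zeros(3))[1]
robot.movel(robot.sense()["ee_pos"]+[-.0,-.0,.06],None,.2)
robot.move_to(p+[0,0,.13],R); robot.movel(p+[0,0,.02],R,.15)
go(p+[0,0,.006],R,rate=.05); f0=robot.sense()["contact_force"]
dz=.006
while dz>-.003:
    dz-=.0007; robot.movel(p+[0,0,dz],R,.02); s=robot.sense()
    if (s["contact_force"]-f0)[2]>2.5: break
print(dz,s["time_s"],s["contact_force"]-f0,s["ee_pos"]-p)
robot.let_go(); robot.dwell(.1); robot.movel(p-R[:,2]*.10,R,.15); robot.movel(p-R[:,2]*.10+[0,0,.08],R,.2)
robot.move_to((.40,-.12,.36),np.array([[-1,0,0],[0,1,0],[0,0,-1.]])@Rz(.3)); robot.dwell(.3); print(robot.sense()["time_s"])
d=snap("top"); sc=snap("scene")
a=cv2.resize(d["pixels"][120:250,210:450,::-1],None,fx=2,fy=2,interpolation=cv2.INTER_CUBIC)
b=cv2.resize(sc["pixels"][90:220,150:300,::-1],None,fx=2,fy=2,interpolation=cv2.INTER_CUBIC)
cv2.imwrite("pics/end.png",np.hstack([a,b]))
E
```

```text
-0.0010000000000000005 35.6167 [3.08690044e-03 1.64661124e-01 3.22017400e+00] [ 8.54976119e-05 -3.04844062e-05 -4.94014174e-04]
38.9167
```

View pics/end.png

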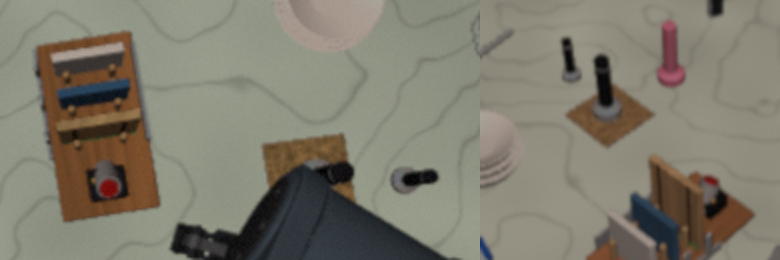

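The pounder stands upright on the mat (605,90), the board is in its slot (98,122) and the pin is down (108,187). The arm is clear of everything, so I'm handing in.

```bash
python3 -c "
from h import *
print(robot.close_job())"
```

```text
the job is handed in; nothing more can be done
None
```

The job is handed in at about 39 s: the board stands in the green-strip slot, the pin is home with the keeper shut, and the pounder is upright on its mat; this is from the cameras, as the hand-in gave no verdict.

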